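# Clamp a bronze award in a three-jaw chuck and lock it

## Robot

A 6-joint arm with a two-finger parallel gripper is mounted at the origin on the work surface. World frame = base frame: x ahead of the robot, y to its left, z up, the work surface at z = 0. Lengths are in mm, angles in rad, forces in N, time in s.
With the tool pointing down it reaches from about 275 to 750 mm from the base axis. Payload 10.2 kg.
Tool frame: the origin (TCP) lies between the finger pads; the fingertips stand 8 mm ahead of it and the grasp point (between the pads) lies 11 mm behind it; z points along the fingers, y is the line along which they close (so a half turn about z gives the same grasp; the last joint's range is limited). The gripper opens to 85 mm and grips with 20 to 120 N. Pads are 22 mm wide; open, the fingers measure 114 mm over their backs; the gripper's body (76 mm by 85 mm) begins 54 mm behind the grasp point. The pads swing forward as they close: fully open they stand 13 mm farther back than shut.
Start: joints at [0.901, 0.313, 1.498, -0, 1.331, -0.223], TCP at [226.856, 473.463, 239.294] pointing down, gripper open.
Joint ranges: [-2.94, 2.94], [-0.97, 2.17], [0.19, 2.56], [-1.23, 4.37], [0.02, 3.11], [-2.88, 2.88]. Speed limits (rad/s): [2.39, 2.39, 3.01, 3.14, 3.14, 3.14].

## Interface

Orientations are given as a unit quaternion [w, x, y, z].
In Python, from rig import * gives the robot as it stands.
- The arm moves only by the shell command python3 -m handwheel 'ROWS' [FORCE]. ROWS is JSON, a list that holds one entry, the list of rows, each a list of 7 numbers: the shift along the world's x, y, z in mm, then the turn, a rotation vector about the world's x, y, z in degrees, then the opening, from -1 (shut) to 1 (fully open). A call has 1 to 8 rows; each row shifts and turns the commanded pose from where the row before left it; what a row does not reach is not made up. A row lasts 1/8 s, in which the tool goes at most 62.5 mm and 10.7 degrees, less where a joint would pass 70% of its speed; a pose out of reach is approached as far as the arm can. A call is refused whole if a number of a shift passes 62.5 or a number of a turn 10.7, either way. A call with a gripper value outside its range is refused whole. The fingers move at their own pace and stop on an object; FORCE is the grip in N (left out, the last holds). Time passes only in rows, so rows that do not move let the fingers close. It gives the time, the measured TCP pose, the force, the opening and the grip force at its end, in the units of the state.
- sense(): the state, without advancing time (a new reading comes with each control period).
- capture(name): name is "side" or "top" or "wrist"; returns a dict with "image" (384x512x3 uint8, red, green, blue), "fx", "fy", "cx", "cy" (pixels), "dist_coeffs" ([k1, k2, p1, p2, k3] as OpenCV has them; the pictures are not rectified), "rvec" (rotation vector, rad) and "tvec" (3), from world to camera coordinates, as OpenCV has them; the wrist camera has in their place "hand_eye" (4x4, takes a point from camera to tool coordinates, whose origin is the TCP and whose axes are the flange's). Camera axes: x right, y down, z forward; pixel columns grow to the right and rows downward; lengths in mm; the calibration is good to about 2 mm. A picture is of the moment at which its call begins: read the wrist's pose just before it. There is no depth.
- finish_job(): hands the job in; it is judged then, once.
The state is a dict: "time_s": time; "joints": joint angles; "dq": joint speeds; "tau": joint torques, N m; "eef_pos": TCP position; "ee_rot": TCP orientation; "force": force on the tool from outside, world axes, zero at the start; "wrist_torque": the same for the moment, N m; "grip_width": opening from 0.0 (shut) to 1.0 (fully open); "grip_force": force on a finger pad.
Only numpy, scipy, OpenCV 4.12 (cv2) and the standard library are available. Lean on these libraries where they do the work, as an engineer would, in place of code of your own. Each camera call takes 0.05 s, during which the arm holds its last target. There are 200 camera calls.

## Task

The bronze tower award with the round foot has to be held for engraving: stand it upright in the middle of the open three-jaw chuck, then turn the chuck's sleeve clockwise by its upright posts until the jaws grip the foot firmly. Only after that swing the lock collar's arm clockwise right round to its stop, and leave the other awards standing where they are.

Things in the scene. Friction and masses are not known exactly. Their poses are not given: they have to be found in the camera images.
- tower: The award to clamp: dark bronze tower, 130 mm tall, the only one with a ROUND foot (48 mm diameter, 34 high). Above it a rectangular shaft: 34 (x) x 22 (y) mm from 34 to 82 mm height, then 28 (x) x 20 (y) mm from 82 to 130. About 0.55 kg. Origin: centre of the underside, z up. Starts standing on the board at one of four places among the others.
- obelisk: Bystander award: slim obelisk, 155 tall, on a 52 x 52 x 34 square plinth (mm). Same dark bronze; about 0.6 kg. Origin: centre of the underside, z up; it stands on the board. To be left alone.
- pear: Bystander award: a pear, 105 tall in all, on a 55 (x) x 48 (y) x 34 rectangular plinth (mm). Same dark bronze; about 0.6 kg. Origin: centre of the underside, z up; it stands on the board. To be left alone.
- slab: Bystander award: upright plate 12 (x) x 46 (y) on a 52 x 52 x 34 square plinth, 120 tall in all (mm). Same dark bronze; about 0.6 kg. Origin: centre of the underside, z up; it stands on the board. To be left alone.
- board: Fixed stone board under the four awards, 200 (x) x 220 (y) x 12 mm thick, lying to one side of the robot's centre line; the awards stand on its top. Origin: centre of its underside.
- chuck_face (a point): Centre of the top face of the upright three-jaw chuck, fixed to the table, left or right. The face (100 mm diameter) is 62 mm above the table, z up along the chuck's axis. The chuck's base is a disc of 184 mm diameter, 18 high. Three jaws (20 wide, tops 29 mm above the face) stand on the face and slide radially.
- sleeve (a joint): Turn (rad) of the chuck's sleeve, a knurled ring of 120 mm diameter, 40 to 58 mm above the table. Grows CLOCKWISE from above and closes the jaws: jaw face to axis = 36 mm - 7.5 mm x value. They touch the tower's foot at 1.6; then sprung tips press harder up to the stop at 2.05. Takes 6 N at a post, 10 N when clamping; stays where left. Starts 0 to 0.5.
- sleeve_post0 (a point): Top centre of an upright round steel post, 16 mm diameter, on the end of a spoke of the sleeve, 82 mm from the chuck's axis; the post is free from 56 mm (top of spoke) to 104 mm above the table. The three posts are 120 degrees apart and turn with the sleeve.
- sleeve_post1 (a point): Top centre of an upright round steel post, 16 mm diameter, on the end of a spoke of the sleeve, 82 mm from the chuck's axis; the post is free from 56 mm (top of spoke) to 104 mm above the table. The three posts are 120 degrees apart and turn with the sleeve.
- sleeve_post2 (a point): Top centre of an upright round steel post, 16 mm diameter, on the end of a spoke of the sleeve, 82 mm from the chuck's axis; the post is free from 56 mm (top of spoke) to 104 mm above the table. The three posts are 120 degrees apart and turn with the sleeve.
- lock (a joint): Turn of the lock collar (dark ring under the sleeve) about the same axis, rad, growing CLOCKWISE seen from above; its arm meets the stop block on the base (the locked mark) at 1.2. About 2 N at its post. Starts between 0 and 0.3.
- lock_post (a point): Top centre of the single upright round dark steel post, 16 mm diameter, on the end of the lock collar's arm, 116 mm from the chuck's axis, on the robot's side of the chuck; free from 34 mm (top of arm) to 96 mm above the table.
- jaw0: One of the three steel jaws of the chuck. Origin on the chuck's axis when open, at the table's height; it moves with the jaw.
- jaw1: One of the three steel jaws of the chuck. Origin on the chuck's axis when open, at the table's height; it moves with the jaw.
- jaw2: One of the three steel jaws of the chuck. Origin on the chuck's axis when open, at the table's height; it moves with the jaw.
Not all that is in view belongs to the job. What is shaped like the tower but yellow is not meant.

How it is judged:
By the outcome, as a careful person would: the job done as asked, in the order asked, and still so for the second after the job is handed in, with the robot touching nothing.
It also fails if it takes over 70 s, if anything falls off the work surface, if the arm or the gripper's body presses on something with over 40 N, if the wrist force passes 120 N, or if a joint passes its speed limit or range.

## Working session

There is one attempt and no reset: what is moved stays moved. The work goes in short steps, Python scripts to look and compute and a shell command to move; the robot and the scene stay as the last step left them, time stands still between calls to the robot, and variables do not carry over. Pictures are saved under pics/ and viewed, at most 10 in all, crops included, and the job is handed in when it is done.

```bash
mkdir -p pics; ls
python3 - <<'E'
from rig import *
import cv2,numpy as np
s=sense(); print(s)
for n in ("side","top"):
    c=capture(n); cv2.imwrite(f"pics/{n}0.png",c["image"][:,:,::-1])
    print(n,{k:np.round(v,4).tolist() for k,v in c.items() if k!="image"})
c=capture("wrist"); print({k:np.round(v,4).tolist() for k,v in c.items() if k!="image"})
a=cv2.imread("pics/side0.png");
E
```

```text
pics
{'time_s': 0.0, 'joints': array([ 9.00587857e-01,  3.13455400e-01,  1.49844328e+00, -7.84368310e-06,
        1.33100719e+00, -2.23411265e-01]), 'dq': array([ 0.00164992,  0.00068541,  0.00061804,  0.00012375, -0.00058725,
       -0.0012806 ]), 'tau': array([-9.93792710e-04, -4.12267792e+01, -2.59744477e+01, -1.90213964e-04,
        4.16349736e-03,  1.59654468e-05]), 'eef_pos': array([226.69974795, 473.25321319, 238.72997529]), 'ee_rot': array([-2.80279916e-04,  2.21544085e-01,  9.75150136e-01, -5.93796254e-04]), 'force': array([0.30447676, 0.02338542, 0.40455978]), 'wrist_torque': array([0.00962511, 0.02594589, 0.01152539]), 'grip_force': 0.0, 'grip_width': 0.998623217439834}
side {'fx': 427.4567, 'fy': 427.4567, 'cx': 263.6386, 'cy': 185.8108, 'dist_coeffs': [-0.001, 0.0, 0.0, 0.0, 0.0], 'rvec': [2.1214, -0.0899, 0.0668], 'tvec': [-472.6173, 66.7372, 989.0105]}
top {'fx': 402.2042, 'fy': 402.2042, 'cx': 254.0805, 'cy': 187.4848, 'dist_coeffs': [0.0376, 0.0, 0.0, 0.0, 0.0], 'rvec': [2.0993, -2.1281, 0.2189], 'tvec': [-1.0565, 510.5437, 1065.7415]}
{'fx': 277.63, 'fy': 277.63, 'cx': 258.5123, 'cy': 185.2359, 'dist_coeffs': [0.0097, 0.0, 0.0, 0.0, 0.0], 'hand_eye': [[-0.0001, -0.9492, -0.3147, 80.349], [1.0, -0.0003, 0.0007, 0.3546], [-0.0008, -0.3147, 0.9492, -134.3763], [0.0, 0.0, 0.0, 1.0]]}
```

View pics/side0.png

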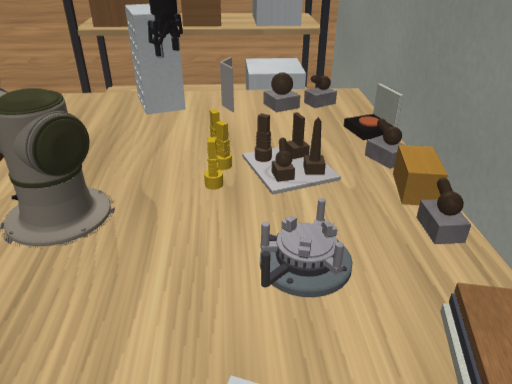

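View pics/top0.png

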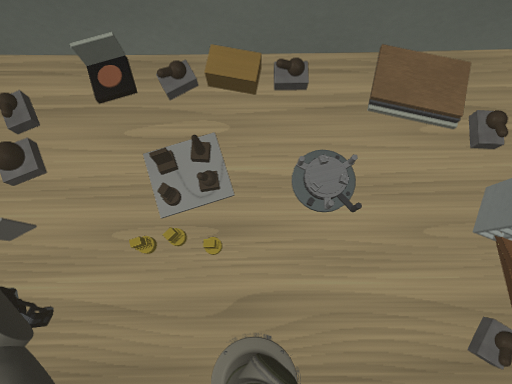

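Side view: awards on the board around (290,155), chuck at (308,250), yellow decoys at (217,155). Top view: board (188,174), chuck (324,180). I'll enlarge both.

Run:
```python
import cv2,numpy as np
s=cv2.imread("pics/side0.png");t=cv2.imread("pics/top0.png")
def crop(im,x,y,w,h,k):
    c=cv2.resize(im[y:y+h,x:x+w],None,fx=k,fy=k,interpolation=cv2.INTER_CUBIC)
    c=cv2.convertScaleAbs(c,alpha=1.5,beta=10)
    for i in range(0,w,10):cv2.line(c,(i*k,0),(i*k,4 if (x+i)%50 else 12),(0,0,255),1)
    for i in range(0,h,10):cv2.line(c,(0,i*k),(4 if (y+i)%50 else 12,i*k),(0,0,255),1)
    return c
A=np.vstack([np.hstack([crop(s,240,100,100,75,4),crop(t,140,130,100,75,4)]),np.hstack([crop(s,255,195,100,75,4)[:300],crop(t,280,140,100,75,4)])])
cv2.imwrite("pics/m1.png",A)
```

```text
(no output)
```

View pics/m1.png

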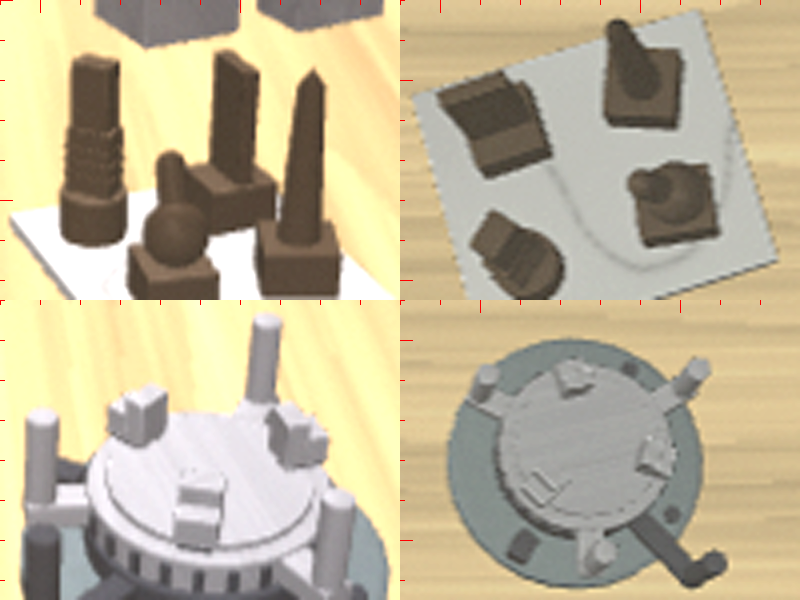

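The tower is the award at side (264,115 top, 264,160 foot), top view (162,188). Posts in top/side: A (301,158)/(322,200), B (355,156)/(339,244), C (330,203)/(265,224); lock post (359,205)/(265,252).

```bash
cat > h.py <<'E'
from rig import *
import cv2,numpy as np
from scipy.spatial.transform import Rotation as R
def cam(n):
    s=sense(); c=capture(n)
    if n=="wrist":
        q=s["ee_rot"]; T=np.eye(4); T[:3,:3]=R.from_quat([q[1],q[2],q[3],q[0]]).as_matrix(); T[:3,3]=s["eef_pos"]
        c["Rt"]=np.linalg.inv(T@np.array(c["hand_eye"]))[:3]
    else: c["Rt"]=np.hstack([cv2.Rodrigues(np.array(c["rvec"],float))[0],np.array(c["tvec"],float).reshape(3,1)])
    c["K"]=np.array([[c["fx"],0,c["cx"]],[0,c["fy"],c["cy"]],[0,0,1]]); c["d"]=np.array(c["dist_coeffs"],float); return c
def und(c,p): return cv2.undistortPoints(np.array(p,float).reshape(-1,1,2),c["K"],c["d"])[:,0]
def tri(c1,p1,c2,p2):
    X=cv2.triangulatePoints(c1["Rt"],c2["Rt"],und(c1,p1).T,und(c2,p2).T); return (X[:3]/X[3]).T
def atz(c,p,z):
    Rm,t=c["Rt"][:,:3],c["Rt"][:,3]; o=-Rm.T@t; u=und(c,p); d=np.c_[u,np.ones(len(u))]@Rm
    return o+d*((z-o[2])/d[:,2])[:,None]
def proj(c,X): return cv2.projectPoints(np.array(X,float).reshape(-1,1,3),cv2.Rodrigues(c["Rt"][:,:3])[0],c["Rt"][:,3],c["K"],c["d"])[0][:,0]
E
python3 - <<'E'
from h import *
np.set_printoptions(precision=1,suppress=True)
s,t=cam("side"),cam("top")
S=[(321.7,200),(339.5,243.7),(265.5,223.7),(265.5,252.5),(264,115.5)]
T=[(301.2,158),(355,156.2),(330,203),(358.7,205.5),(162.5,188)]
X=tri(s,S,t,T);print(X)
print("foot top z46",atz(t,[(172.5,195.8)],46))
P=X[:3]; 
# circle from 3 posts
c=P[:,:2].mean(0); print("centre",c, np.linalg.norm(P[:,:2]-c,axis=1), np.degrees(np.arctan2(*(P[:,:2]-c).T[::-1])))
d=X[3,:2]-c; print("lock",np.linalg.norm(d),np.degrees(np.arctan2(d[1],d[0])))
# chuck base & face silhouettes in top view, projected for check
print("proj face centre",proj(t,[[*c,62]]),proj(s,[[*c,62]]))
print("stop",atz(t,[(280+122/4,140+245/4)],25))
E
```

```text
[[ 579.5 -135.9  102.3]
 [ 581.  -279.6  105.9]
 [ 456.9 -207.   101.9]
 [ 449.9 -283.    97.2]
 [ 494.5  226.1  139.5]]
foot top z46 [[491.3 219.2  46. ]]
centre [ 539.1 -207.5] [82.2 83.3 82.2] [ 60.6 -59.9 179.7]
lock 116.89189223100924 -139.77890835106913
proj face centre [[325.9 175.7]] [[307.  238.7]]
stop [[ 474.3 -167.1   25. ]]
```

```bash
python3 -m handwheel '[[[33,-31,4,0,0,0,1],[33,-31,4,0,0,0,1],[33,-31,4,0,0,0,1],[33,-31,4,0,0,0,1],[33,-31,4,0,0,0,1],[33,-31,4,0,0,0,1],[33,-31,4,0,0,0,1],[33,-31,4,0,0,0,1]]]'
python3 - <<'E'
from h import *
np.set_printoptions(precision=2,suppress=True)
c=cam("wrist");s=sense();print(s["eef_pos"],s["joints"]);cv2.imwrite("pics/w1.png",c["image"][:,:,::-1])
np.savez("w1.npz",**{k:c[k] for k in("Rt","K","d")})
im=cv2.imread("pics/w1.png");cv2.imwrite("pics/w1b.png",cv2.convertScaleAbs(cv2.resize(im,(800,600)),alpha=1.5,beta=10))
print(proj(c,[[494,224,142],[494,224,12]]))
E
```

```text
time_s: 1.25
eef_pos: [491.8, 224.3, 271.4]
ee_rot: [-0.0, 0.222, 0.975, 0.0]
force: [1.0, 0.5, 0.4]
grip_width: 1.0
grip_force: 0.0
[495.07 220.87 271.38] [ 0.2   0.33  1.39 -0.    1.42 -0.92]
[[258.65 180.53]
 [258.54 153.58]]
```

View pics/w1b.png

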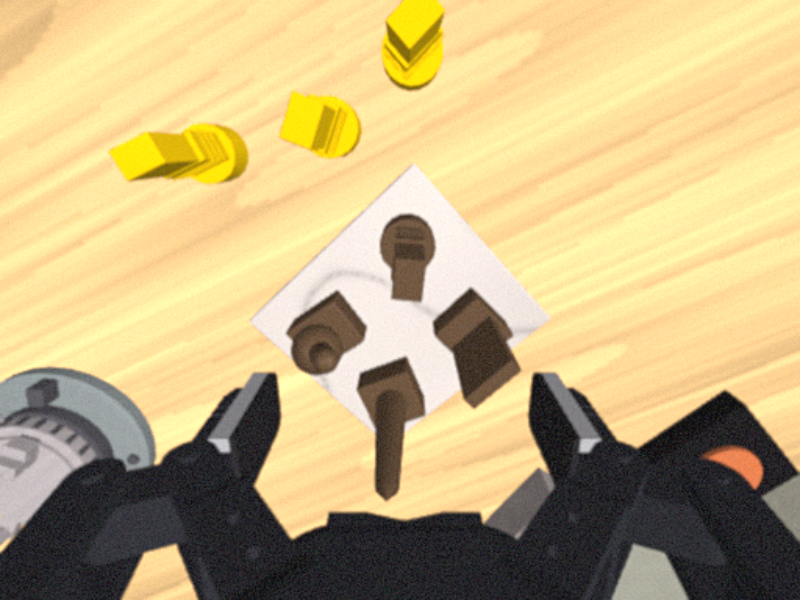

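Wrist view: tower with round foot at (408,243), top face at (408,280) of the enlarged picture, already nearly square to the fingers. One settled close crop for the yaw.

```bash
python3 -m handwheel '[[[0,0,0,0,0,0,0],[0,0,0,0,0,0,0],[0,0,0,0,0,0,0]]]'
python3 - <<'E'
from h import *
np.set_printoptions(precision=2,suppress=True)
c=cam("wrist");s=sense();print(s["eef_pos"],s["ee_rot"],s["grip_width"])
np.savez("w2.npz",**{k:c[k] for k in("Rt","K","d","image")})
im=c["image"][:,:,::-1].copy();x,y,w,h=235,125,50,75
a=cv2.resize(im[y:y+h,x:x+w],None,fx=8,fy=8,interpolation=cv2.INTER_CUBIC);a=cv2.convertScaleAbs(a,alpha=2.2,beta=0)
for i in range(0,75,10):
    cv2.putText(a,str(y+i),(0,i*8+8),0,.3,(0,0,255));cv2.line(a,(0,i*8),(6,i*8),(0,0,255),1)
    cv2.line(a,(i*8,0),(i*8,6),(0,0,255),1)
cv2.imwrite("pics/w2.png",a)
E
```

```text
time_s: 1.68
eef_pos: [490.2, 226.2, 271.4]
ee_rot: [-0.0, 0.221, 0.975, 0.0]
force: [-0.0, -0.2, -0.1]
grip_width: 0.503
grip_force: 0.0
[490.3  226.14 271.4 ] [0.   0.22 0.98 0.  ] 0.5017364957462206
```

View pics/w2.png

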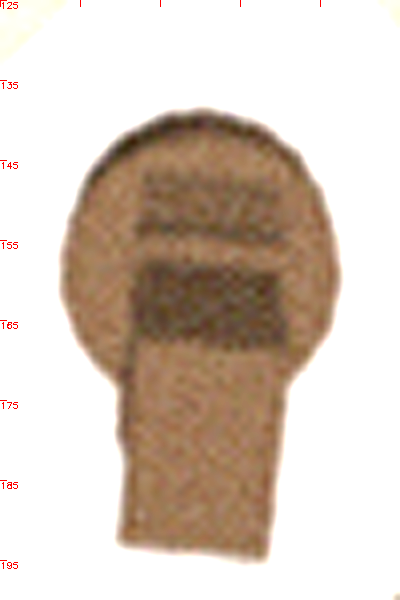

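Run:
```python
from h import *
np.set_printoptions(precision=2,suppress=True)
c=dict(np.load("w2.npz"))
f=lambda L:[(235+x/8,125+y/8) for x,y in L]
X=atz(c,f([(133,338),(286,348),(268,558),(120,545)]),142);print(X,X.mean(0))
for i in range(4):
    d=X[(i+1)%4]-X[i];print(np.hypot(*d[:2]),np.degrees(np.arctan2(d[1],d[0])))
print("foot",atz(c,f([(203,267)]),46))
t=cam("top");print("2-view top",tri(c,[np.mean(f([(133,338),(286,348),(268,558),(120,545)]),0)],t,[(162.5,188)]))
```

```text
[[477.16 225.61 142.  ]
 [486.39 241.99 142.  ]
 [510.33 228.45 142.  ]
 [500.69 212.32 142.  ]] [493.64 227.09 142.  ]
18.7973869546174 60.60018971548806
27.5095832515254 -29.482191978291386
18.79197721878475 -120.88730863752298
27.02175143181464 150.54121884726283
foot [[492.85 228.41  46.  ]]
2-view top [[494.7 226.6 137.5]]
```

```bash
python3 -m handwheel '[[[3,1.3,-10,0,0,-4,0],[0,0,-30,0,0,0,0],[0,0,-30,0,0,0,0],[0,0,-30,0,0,0,0],[0,0,-30,0,0,0,0],[0,0,-20,0,0,0,0],[0,0,-11,0,0,0,0],[0,0,0,0,0,0,0]]]' && python3 -m handwheel '[[[0,0,0,0,0,0,0],[0,0,0,0,0,0,-1],[0,0,0,0,0,0,-1],[0,0,0,0,0,0,-1],[0,0,0,0,0,0,-1]]]' 60
```

```text
time_s: 2.78
eef_pos: [493.7, 226.9, 110.1]
ee_rot: [-0.0, 0.255, 0.967, -0.0]
force: [0.6, -0.3, -0.4]
grip_width: 0.503
grip_force: 0.0
time_s: 3.4
eef_pos: [494.2, 226.7, 111.0]
ee_rot: [0.001, 0.255, 0.967, 0.0]
force: [-1.2, -1.8, 5.6]
grip_width: 0.224
grip_force: 58.9
```

```bash
python3 -m handwheel '[[[0,0,10,0,0,0,-1],[0,0,25,0,0,0,-1],[0,0,35,0,0,0,-1],[0,0,35,0,0,0,-1],[0,0,35,0,0,0,-1],[0,0,30,0,0,0,-1],[4,-10,0,0,0,0,-1],[4,-26,0,0,0,0,-1]]]' && python3 -m handwheel '[[[4,-36,0,0,0,0,-1],[4,-40,0,0,0,0,-1],[4,-40,0,0,0,0,-1],[4,-40,0,0,0,0,-1],[4,-40,0,0,0,0,-1],[4,-40,0,0,0,0,-1],[4,-40,0,0,0,0,-1],[4,-40,0,0,0,0,-1]]]' && python3 -m handwheel '[[[4,-36,0,0,0,0,-1],[5,-26,0,0,0,0,-1],[0,-14,0,0,0,0,-1],[0,-6,0,0,0,0,-1],[0,0,0,0,0,0,-1],[0,0,0,0,0,0,-1]]]'
python3 - <<'E'
from h import *
c=cam("wrist");print(sense()["eef_pos"]);np.savez("w3.npz",**{k:c[k] for k in("Rt","K","d","image")})
print(proj(c,[[539,-207.5,62],[579.5,-136,104],[581,-279,104],[457,-207,104]]))
cv2.imwrite("pics/w3.png",cv2.convertScaleAbs(cv2.resize(c["image"][:,:,::-1],(800,600)),alpha=1.5))
E
```

```text
time_s: 4.4
eef_pos: [501.4, 190.3, 278.3]
ee_rot: [-0.001, 0.255, 0.967, -0.001]
force: [0.8, -1.2, -7.2]
grip_width: 0.229
grip_force: 59.4
time_s: 5.4
eef_pos: [533.0, -126.9, 277.9]
ee_rot: [-0.002, 0.256, 0.967, 0.0]
force: [0.7, 0.6, -7.3]
grip_width: 0.23
grip_force: 59.4
time_s: 6.15
eef_pos: [542.9, -206.4, 280.3]
ee_rot: [-0.0, 0.255, 0.967, 0.0]
force: [0.3, 0.5, -6.6]
grip_width: 0.224
grip_force: 59.6
[ 542.88564794 -206.47488962  280.3905733 ]
[[255.75055893 156.39209767]
 [326.91630602 164.21890697]
 [221.94388675 221.03266486]
 [217.73859778  99.03380414]]
```

View pics/w3.png

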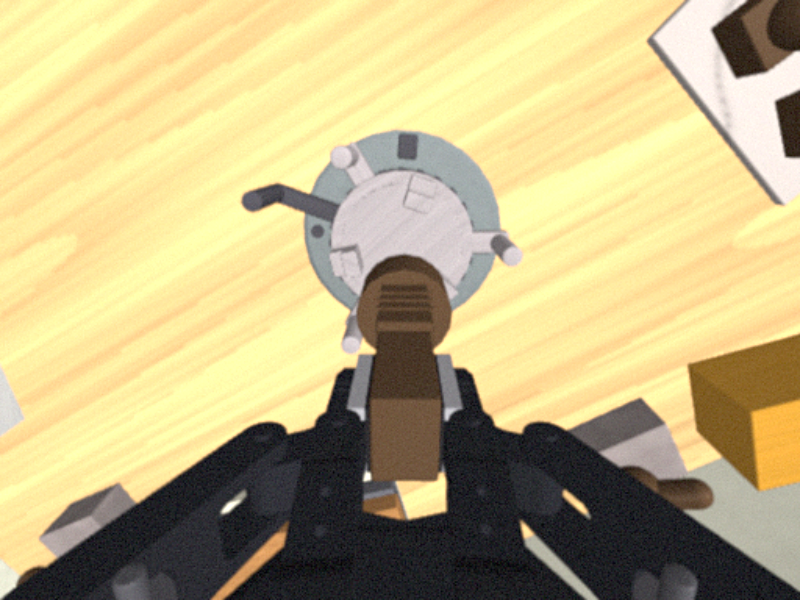

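The predicted post positions match the view within about 2 px: (511,255), (351,342), (343,157). The chuck is free below the tower, so I'm lowering it.

```bash
python3 -m handwheel '[[[-3.5,-1,-10,0,0,0,-1],[0,0,-25,0,0,0,-1],[0,0,-30,0,0,0,-1],[0,0,-25,0,0,0,-1],[0,0,-14,0,0,0,-1],[0,0,-9,0,0,0,-1],[0,0,0,0,0,0,-1],[0,0,0,0,0,0,-1]]]' && python3 -m handwheel '[[[0,0,-2,0,0,0,-1],[0,0,-1.5,0,0,0,-1],[0,0,-1,0,0,0,-1],[0,0,0,0,0,0,-1]]]'
```

```text
time_s: 7.2
eef_pos: [539.7, -208.4, 168.2]
ee_rot: [0.001, 0.255, 0.967, -0.0]
force: [-0.3, 0.8, -6.3]
grip_width: 0.224
grip_force: 59.4
time_s: 7.7
eef_pos: [539.3, -208.2, 162.7]
ee_rot: [-0.0, 0.255, 0.967, 0.0]
force: [0.4, -0.1, -7.5]
grip_width: 0.228
grip_force: 59.4
```

```bash
python3 -m handwheel '[[[0,0,-1,0,0,0,-1],[0,0,0,0,0,0,-1]]]' && python3 -m handwheel '[[[0,0,-0.8,0,0,0,-1],[0,0,0,0,0,0,-1]]]'; python3 -m handwheel '[[[0,0,-0.6,0,0,0,-1],[0,0,0,0,0,0,-1]]]'
```

```text
time_s: 7.95
eef_pos: [539.3, -208.2, 161.7]
ee_rot: [-0.0, 0.255, 0.967, 0.0]
force: [-0.9, -0.9, -6.4]
grip_width: 0.227
grip_force: 59.4
time_s: 8.2
eef_pos: [539.4, -208.3, 161.1]
ee_rot: [0.0, 0.255, 0.967, -0.0]
force: [0.2, 0.8, -5.9]
grip_width: 0.226
grip_force: 59.6
time_s: 8.45
eef_pos: [539.5, -208.3, 161.0]
ee_rot: [0.0, 0.255, 0.967, -0.0]
force: [-2.0, 0.1, 0.3]
grip_width: 0.226
grip_force: 60.6
```

Run:
```python
from h import *
s,t=cam("side"),cam("top")
a=[]
for c,(x,y,w,h) in((s,(250,165,100,100)),(t,(280,130,100,100))):
    a.append(cv2.convertScaleAbs(cv2.resize(c["image"][y:y+h,x:x+w,::-1],None,fx=4,fy=4,interpolation=cv2.INTER_CUBIC),alpha=1.5))
cv2.imwrite("pics/m2.png",np.hstack(a));print(proj(s,[[539.3,-208,62],[539.3,-208,192]]),sense()["force"])
```

```text
[[307.18964004 238.82322617]
 [311.98149511 181.11721257]] [-1.66719984 -0.16192999  2.31716542]
```

View pics/m2.png

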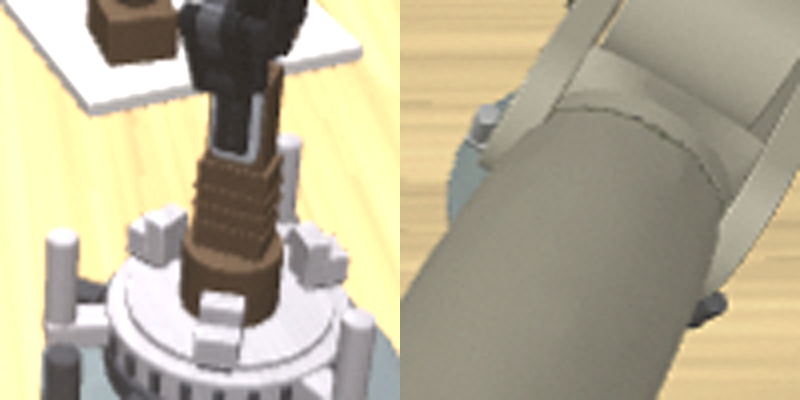

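Side view: the tower's foot stands inside the three jaws, on the face, about central. Release, rise, and go to the post nearest the robot.

```bash
python3 -m handwheel '[[[0,0,0,0,0,0,-0.2],[0,0,0,0,0,0,-0.2],[0,0,0,0,0,0,-0.2],[0,0,5,0,0,0,-0.2],[0,0,20,0,0,0,-0.2],[0,0,35,0,0,0,-0.2],[0,0,35,0,0,0,-0.2],[0,0,25,0,0,0,-0.2]]]' && python3 -m handwheel '[[[-20,0,0,0,0,10,-0.3],[-30,0,0,0,0,10,-0.3],[-22,0,0,0,0,9.5,-0.3],[-10,0,0,0,0,0,-0.3],[0,0,-20,0,0,0,-0.3],[0,0,-35,0,0,0,-0.3],[0,0,-35,0,0,0,-0.3],[0,0,-20,0,0,0,-0.3]]]'
python3 - <<'E'
from h import *
np.set_printoptions(precision=1,suppress=True)
c=cam("wrist");print(sense()["eef_pos"])
cv2.imwrite("pics/w4.png",cv2.convertScaleAbs(cv2.resize(c["image"][:,:,::-1],(800,600)),alpha=1.5))
print(proj(c,[[457,-207,104]])*1.5625)
th=np.radians(np.arange(180,50,-10));P=82*np.c_[np.cos(th),np.sin(th)];print(np.c_[np.arange(180,60,-10),np.diff(P,axis=0)])
E
```

```text
time_s: 9.55
eef_pos: [539.5, -208.3, 282.5]
ee_rot: [0.001, 0.255, 0.967, -0.0]
force: [-0.0, -0.2, 0.4]
grip_width: 0.404
grip_force: 0.0
time_s: 10.55
eef_pos: [457.3, -208.0, 168.9]
ee_rot: [-0.001, 0.003, 1.0, 0.001]
force: [-0.0, -0.8, -0.3]
grip_width: 0.348
grip_force: 0.0
[ 456.6 -207.5  167. ]
[[405.3 316. ]]
[[180.    1.2  14.2]
 [170.    3.7  13.8]
 [160.    6.   13. ]
 [150.    8.2  11.7]
 [140.   10.1  10.1]
 [130.   11.7   8.2]
 [120.   13.    6. ]
 [110.   13.8   3.7]
 [100.   14.2   1.2]
 [ 90.   14.2  -1.2]
 [ 80.   13.8  -3.7]
 [ 70.   13.   -6. ]]
```

View pics/w4.png

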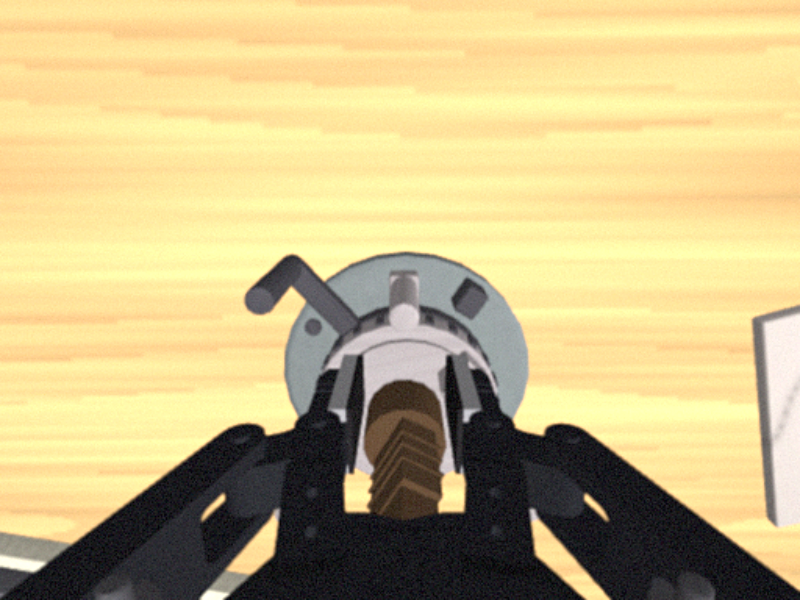

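Wrist view: post top at (404,316), centred between the fingers (350–455); tower standing upright behind it. Descend around the post.

```bash
python3 -m handwheel '[[[0,0,-20,0,0,0,-0.3],[0,0,-30,0,0,0,-0.3],[0,0,-25,0,0,0,-0.3],[0,0,-15,0,0,0,-0.3],[0,0,-4,0,0,0,-0.3],[0,0,0,0,0,0,-0.3]]]' && python3 -m handwheel '[[[1.2,14.2,0,0,0,-10,-0.3],[3.7,13.8,0,0,0,-10,-0.3],[0,0,0,0,0,0,-0.3]]]'
```

```text
time_s: 11.35
eef_pos: [457.7, -208.5, 77.0]
ee_rot: [0.0, 0.001, 1.0, -0.0]
force: [0.1, 0.4, -0.2]
grip_width: 0.35
grip_force: 0.0
time_s: 11.72
eef_pos: [462.8, -180.1, 77.3]
ee_rot: [0.001, 0.174, 0.985, -0.0]
force: [-0.3, -0.5, 0.1]
grip_width: 0.35
grip_force: 0.0
```

```bash
python3 -m handwheel '[[[6,13,0,0,0,-10,-0.3],[8.2,11.7,0,0,0,-10,-0.3]]]'
python3 - <<'E'
from h import *
t,s=cam("top"),cam("side");a=[]
for c,(x,y,w,h) in((s,(250,165,100,100)),(t,(280,130,100,100))):
    a.append(cv2.convertScaleAbs(cv2.resize(c["image"][y:y+h,x:x+w,::-1],None,fx=4,fy=4,interpolation=cv2.INTER_CUBIC),alpha=1.5))
cv2.imwrite("pics/m3.png",np.hstack(a))
E
```

```text
time_s: 11.98
eef_pos: [476.4, -156.5, 77.2]
ee_rot: [0.0, 0.344, 0.939, -0.001]
force: [-2.3, -5.7, 1.8]
grip_width: 0.348
grip_force: 3.0
```

View pics/m3.png

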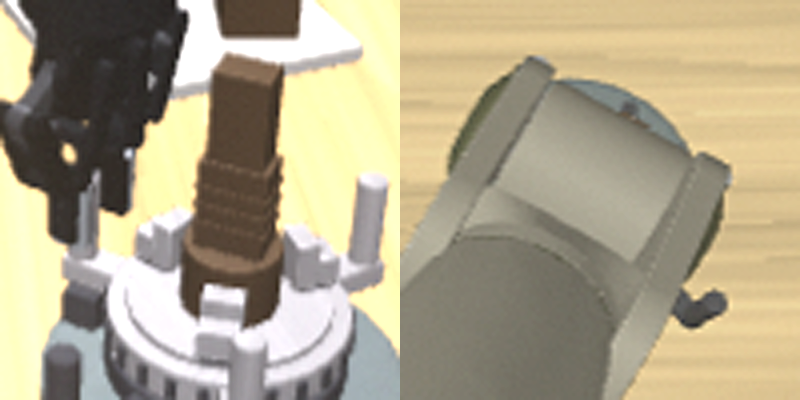

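The finger drives the post (side view: post at (272,215) with the spoke turned, tower still upright between the jaws). Continue round.

```bash
python3 -m handwheel '[[[10.1,10.1,0,0,0,-10,-0.3],[11.7,8.2,0,0,0,-10,-0.3]]]';python3 -m handwheel '[[[13,6,0,0,0,-10,-0.3]]]';python3 -m handwheel '[[[13.8,3.7,0,0,0,-10,-0.3]]]'
```

```text
time_s: 12.32
eef_pos: [497.7, -138.0, 76.7]
ee_rot: [-0.001, 0.5, 0.866, -0.001]
force: [-3.8, -4.9, 1.6]
grip_width: 0.351
grip_force: 3.0
time_s: 12.45
eef_pos: [510.6, -131.7, 76.7]
ee_rot: [-0.001, 0.574, 0.819, -0.001]
force: [-6.6, -3.8, 2.9]
grip_width: 0.35
grip_force: 3.1
time_s: 12.58
eef_pos: [524.3, -127.9, 76.6]
ee_rot: [-0.001, 0.643, 0.766, -0.001]
force: [-7.1, -2.8, 2.9]
grip_width: 0.355
grip_force: 3.3
```

```bash
python3 -m handwheel '[[[7.1,0.9,0,0,0,-5,-0.3]]]'|grep -E "pos|^force";python3 -m handwheel '[[[7.1,0.3,0,0,0,-5,-0.3]]]'|grep -E "pos|^force";python3 -m handwheel '[[[7.1,-0.3,0,0,0,-5,-0.3]]]'|grep -E "pos|^force"
```

```text
eef_pos: [531.6, -126.9, 76.5]
force: [-7.5, -1.1, 4.8]
eef_pos: [538.4, -126.6, 76.5]
force: [-7.4, 0.1, 4.5]
eef_pos: [545.3, -126.9, 76.6]
force: [-8.4, 1.2, 5.2]
```

```bash
python3 -m handwheel '[[[7.1,-0.9,0,0,0,-5,-0.3]]]'|grep -E "pos|^force";python3 -m handwheel '[[[7,-1.5,0,0,0,-5,-0.3]]]'|grep -E "pos|^force";python3 -m handwheel '[[[3.5,-0.9,0,0,0,-2.5,-0.3]]]'|grep -E "pos|^force"
```

```text
eef_pos: [552.3, -127.7, 76.6]
force: [-7.4, 2.1, 5.0]
eef_pos: [559.2, -129.1, 76.5]
force: [-8.2, 2.1, 5.5]
eef_pos: [562.8, -130.0, 76.5]
force: [-9.2, 1.9, 5.3]
```

```bash
python3 -m handwheel '[[[3.4,-1.0,0,0,0,-2.5,-0.3]]]'|grep -E "pos|^force";python3 -m handwheel '[[[3.4,-1.1,0,0,0,-2.5,-0.3]]]'|grep -E "pos|^force";python3 -m handwheel '[[[3.3,-1.3,0,0,0,-2.5,-0.3]]]'|grep -E "pos|^force"
```

```text
eef_pos: [566.0, -131.1, 76.5]
force: [-8.8, 1.8, 5.6]
eef_pos: [566.4, -131.8, 76.2]
force: [-36.6, 3.4, 21.4]
eef_pos: [566.3, -132.3, 76.0]
force: [-58.3, 6.2, 35.0]
```

The force jump at θ≈70° is the sleeve's stop. Back off at once, then rise.

```bash
python3 -m handwheel '[[[-3.3,1.3,0,0,0,2.5,-0.3],[-3.4,1.1,0,0,0,2.5,-0.3],[-3.4,1,0,0,0,2.5,-0.3],[-3,0.8,0,0,0,2.5,-0.3],[0,0,0,0,0,0,-0.3]]]' && python3 -m handwheel '[[[0,0,10,0,0,0,-0.3],[0,0,20,0,0,0,-0.3],[0,0,30,0,0,0,-0.3],[0,0,30,0,0,0,-0.3],[0,0,30,0,0,0,-0.3],[0,0,20,0,0,0,-0.3],[0,0,0,0,0,0,-0.3]]]'
python3 - <<'E'
from h import *
s,t=cam("side"),cam("top");print(sense()["joints"],sense()["eef_pos"])
for n,c in(("s",s),("t",t)):cv2.imwrite(f"pics/{n}5.png",c["image"][:,:,::-1])
E
```

```text
time_s: 14.32
eef_pos: [560.9, -129.7, 76.7]
ee_rot: [0.0, 0.793, 0.61, 0.0]
force: [-1.2, -1.1, -1.0]
grip_width: 0.349
grip_force: 0.0
time_s: 15.2
eef_pos: [561.5, -129.4, 218.2]
ee_rot: [0.002, 0.794, 0.609, 0.001]
force: [-0.5, 0.5, -0.7]
grip_width: 0.35
grip_force: 0.0
[-4.29859961e-01  4.41995487e-01  1.37534891e+00  7.23969097e-05
  1.32495394e+00 -1.66843912e-01] [ 560.73136962 -129.10965733  215.88805886]
```

```bash
python3 -m handwheel '[[[-5,-5,10,0,0,10.5,-0.3],[-12,-15,0,0,0,10.5,-0.3],[-12,-17,0,0,0,10.5,-0.3],[-12,-17,0,0,0,10.5,-0.3],[-12,-17,0,0,0,10.5,-0.3],[-12,-17,0,0,0,10.5,-0.3],[-12,-17,0,0,0,10.5,-0.3],[-12,-17,0,0,0,10.5,-0.3]]]' && python3 -m handwheel '[[[-12,-17,0,0,0,10.5,-0.3],[-10,-15,0,0,0,10.5,-0.3],[0,0,0,0,0,10.5,-0.3],[0,0,-20,0,0,0,-0.3],[0,0,-35,0,0,0,-0.3],[0,0,-25,0,0,0,-0.3],[0,0,-6,0,0,0,-0.3],[0,0,0,0,0,0,-0.3]]]'
python3 - <<'E'
from h import *
c=cam("wrist");s,t=cam("side"),cam("top");q=sense();print(q["joints"],q["eef_pos"],proj(c,[[450.3,-282.7,96]]),proj(t,[[450.3,-282.7,96]]))
cv2.imwrite("pics/t6.png",t["image"][:,:,::-1]);cv2.imwrite("pics/s6.png",s["image"][:,:,::-1])
cv2.imwrite("pics/w6.png",c["image"][:,:,::-1])
a=cv2.resize(c["image"][90:330,110:430,::-1],(400,300));b=cv2.resize(s["image"][165:265,250:350,::-1],(400,400),interpolation=cv2.INTER_CUBIC)
a=np.vstack([a,np.zeros((100,400,3),np.uint8)]);cv2.imwrite("pics/m4.png",cv2.convertScaleAbs(np.hstack([a,b]),alpha=1.5))
E
```

```text
time_s: 16.3
eef_pos: [471.2, -251.4, 225.3]
ee_rot: [-0.001, 0.18, 0.984, 0.001]
force: [0.4, 0.1, 0.4]
grip_width: 0.35
grip_force: 0.0
time_s: 17.3
eef_pos: [450.0, -283.2, 140.4]
ee_rot: [-0.0, -0.091, 0.996, 0.0]
force: [-0.3, 0.5, 0.2]
grip_width: 0.346
grip_force: 0.0
[-7.82187077e-01  4.24321668e-01  1.61015011e+00 -4.66534514e-06
  1.10543676e+00 -2.53458447e+00] [ 450.27838183 -283.449882    141.31843645] [[258.88810308 213.98188907]] [[358.45736874 205.06295721]]
```

Run:
```python
import cv2
g=cv2.imread("pics/w6.png",0)
for y in(195,205,212,220):print(y,g[y,220:300:3])
```

```text
195 [164 163 162 164 162 163 165 159 158 161  98  28  34  31  27  36  46  63
  50  49  57  63  74  96  99  95  98]
205 [148 153 152 150 153 156 152 158 153 157  48  39  37  34  30  38  38  60
  66  59  53 101 102 103 104 103 102]
212 [161 159 162 161 160 155 150 150 151 154  36  58  64  59  65  61  64  59
  66  61  62  61  86 109 105 108 105]
220 [145 147 145 151 153 149 156 154  67  76  76  56  63  61  62  54  69  58
  61  56  63  62  56  58 102 103 100]
```

View pics/m4.png

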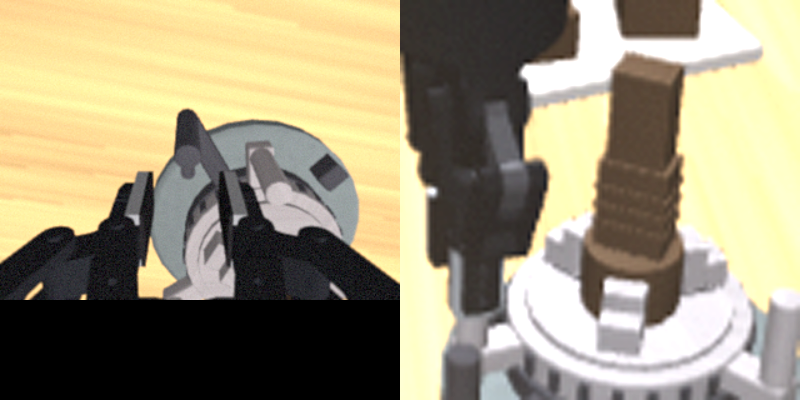

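Wrist half: lock post (187,162) lies between the fingers; side half: jaws touch the foot, tower upright. Descend and swing the lock.

```bash
python3 -m handwheel '[[[0,0,-20,0,0,0,-0.3],[0,0,-30,0,0,0,-0.3],[0,0,-18,0,0,0,-0.3],[0,0,-5,0,0,0,-0.3],[0,0,0,0,0,0,-0.3]]]' && python3 -m handwheel '[[[-11.6,16.6,0,0,0,0,-0.3],[-8.5,18.3,0,0,0,0,-0.3],[-5.2,19.6,0,0,0,-5,-0.3],[-1.8,20.1,0,0,0,-8,-0.3]]]' && python3 -m handwheel '[[[1.8,20.1,0,0,0,-8,-0.3]]]'
```

```text
time_s: 18.08
eef_pos: [450.2, -283.4, 68.1]
ee_rot: [0.0, -0.091, 0.996, -0.0]
force: [0.2, -0.5, -0.3]
grip_width: 0.346
grip_force: 0.0
time_s: 18.58
eef_pos: [423.1, -208.9, 68.6]
ee_rot: [0.001, 0.025, 1.0, -0.001]
force: [0.8, -2.3, -0.7]
grip_width: 0.35
grip_force: 1.0
time_s: 18.7
eef_pos: [424.9, -188.6, 68.6]
ee_rot: [0.001, 0.095, 0.995, -0.001]
force: [-0.1, -2.3, -0.3]
grip_width: 0.352
grip_force: 1.1
```

```bash
python3 -m handwheel '[[[2.6,9.8,0,0,0,-5,-0.3]]]'|grep -E "pos|^force";python3 -m handwheel '[[[2.6,9.8,0,0,0,-5,-0.3]]]'|grep -E "pos|^force";python3 -m handwheel '[[[2,4.7,0,0,0,-2.5,-0.3]]]'|grep -E "pos|^force"
```

```text
eef_pos: [427.6, -178.4, 68.6]
force: [-1.8, -1.3, -0.1]
eef_pos: [430.4, -169.1, 68.6]
force: [0.3, -1.9, -1.3]
eef_pos: [432.3, -164.2, 68.5]
force: [-3.0, -1.1, -0.4]
```

```bash
python3 -m handwheel '[[[2.1,4.6,0,0,0,-2.5,-0.3]]]'|grep -E "pos|^force";python3 -m handwheel '[[[2.1,4.6,0,0,0,-2.5,-0.3]]]'|grep -E "pos|^force"
```

```text
eef_pos: [434.3, -159.8, 68.5]
force: [-3.0, -1.3, 0.5]
eef_pos: [435.8, -157.5, 68.6]
force: [-18.5, -37.2, -4.1]
```

Stop met. Back off, rise and clear the view.

```bash
python3 -m handwheel '[[[-2.1,-4.6,0,0,0,2.5,-0.3],[-2.1,-4.6,0,0,0,2.5,-0.3],[0,0,0,0,0,0,-0.3]]]' && python3 -m handwheel '[[[0,0,10,0,0,0,-0.3],[0,0,25,0,0,0,-0.3],[0,0,35,0,0,0,-0.3],[0,0,35,0,0,0,-0.3],[0,0,35,0,0,0,-0.3],[-5,20,20,0,0,0,-0.3],[-10,40,0,0,0,0,-0.3],[-10,40,0,0,0,0,-0.3]]]' && python3 -m handwheel '[[[-10,40,0,0,0,0,-0.3],[-10,30,0,0,0,0,-0.3],[0,10,0,0,0,0,-0.3],[0,0,0,0,0,0,-0.3]]]'
python3 - <<'E'
from h import *
s,t=cam("side"),cam("top")
for n,c in(("s",s),("t",t)):cv2.imwrite(f"pics/{n}7.png",c["image"][:,:,::-1])
C=np.array([539.3,-207.5])
def P(r,a,z):return [*(C+r*np.array([np.cos(np.radians(a)),np.sin(np.radians(a))])),z]
for n,c in(("side",s),("top",t)):
    g=cv2.GaussianBlur(c["image"].mean(2).astype(np.float32),(3,3),0)
    def scan(r,z,A): 
        u=proj(c,[P(r,a,z) for a in A]);return [int(g[int(round(y)),int(round(x))]) for x,y in u]
    print(n,"lock r116 z93, ang 130..200",scan(116,93,range(130,201,4)))
    for k in(76,-44,-164):print("  sleeve around",k,scan(82,100,range(k-20,k+21,4)))
# bystanders: shift between first and last pictures
for n,(x,y,w,h) in(("side",(240,105,100,90)),("top",(140,130,100,90))):
    a=cv2.imread(f"pics/{n}0.png",0)[y:y+h,x:x+w];b=cv2.imread(f"pics/{n[0]}7.png",0)[y:y+h,x:x+w]
    m=cv2.connectedComponentsWithStats((cv2.absdiff(a,b)>35).astype(np.uint8))
    print(n,"changed blobs",[r.tolist() for r in m[2][1:] if r[4]>8],"offset",(x,y))
E
```

```text
time_s: 19.7
eef_pos: [432.3, -164.6, 68.3]
ee_rot: [0.001, 0.201, 0.98, -0.0]
force: [0.9, -1.1, 0.3]
grip_width: 0.352
grip_force: 0.0
time_s: 20.7
eef_pos: [406.5, -62.9, 228.4]
ee_rot: [0.001, 0.201, 0.98, -0.0]
force: [1.0, -0.8, 0.1]
grip_width: 0.35
grip_force: 0.0
time_s: 21.2
eef_pos: [387.2, 15.9, 227.9]
ee_rot: [0.0, 0.2, 0.98, -0.0]
force: [-0.4, -0.1, 0.4]
grip_width: 0.351
grip_force: 0.0
side lock r116 z93, ang 130..200 [156, 164, 165, 166, 171, 172, 92, 70, 56, 51, 60, 60, 60, 60, 50, 50, 49, 52]
  sleeve around 76 [159, 163, 105, 38, 44, 44, 44, 45, 48, 148, 154]
  sleeve around -44 [139, 95, 96, 89, 112, 149, 149, 151, 157, 160, 167]
  sleeve around -164 [168, 168, 167, 165, 166, 147, 101, 83, 70, 55, 88]
top lock r116 z93, ang 130..200 [120, 122, 124, 126, 123, 124, 55, 59, 72, 121, 121, 124, 123, 124, 122, 122, 122, 126]
  sleeve around 76 [107, 99, 91, 91, 108, 110, 74, 64, 84, 79, 89]
  sleeve around -44 [125, 126, 124, 105, 107, 109, 109, 117, 115, 114, 115]
  sleeve around -164 [88, 87, 103, 90, 98, 109, 100, 86, 87, 86, 80]
side changed blobs [[14, 8, 18, 49, 717], [62, 73, 19, 17, 274]] offset (240, 105)
top changed blobs [[78, 45, 22, 12, 122], [66, 48, 13, 13, 96], [17, 53, 24, 23, 351], [73, 60, 7, 11, 31], [60, 62, 6, 14, 32], [67, 72, 9, 18, 68]] offset (140, 130)
```

```bash
python3 -m handwheel '[[[-5,-20,5,0,0,0,-0.3],[-8,-35,5,0,0,0,-0.3],[-8,-35,5,0,0,0,-0.3],[-8,-25,5,0,0,0,-0.3],[0,-5,0,0,0,0,-0.3],[0,0,0,0,0,0,-0.3]]]' | grep pos
python3 - <<'E'
from h import *
s,t=cam("side"),cam("top")
for n,c in(("s",s),("t",t)):cv2.imwrite(f"pics/{n}8.png",c["image"][:,:,::-1])
print(proj(t,[[450,120,60]]),proj(s,[sense()["eef_pos"]]),proj(t,[sense()["eef_pos"]]))
for n,(x,y,w,h) in(("side",(240,105,100,90)),("top",(140,130,100,90))):
    a=cv2.imread(f"pics/{n}0.png",0)[y:y+h,x:x+w];b=cv2.imread(f"pics/{n[0]}8.png",0)[y:y+h,x:x+w]
    m=cv2.connectedComponentsWithStats((cv2.absdiff(a,b)>35).astype(np.uint8))
    print(n,[r.tolist() for r in m[2][1:] if r[4]>8])
# tower upright in chuck: brown mask extents in side view, and its predicted corners
im=s["image"].astype(int);mk=((im[...,0]-im[...,2]>12)&(im.sum(2)<230)).astype(np.uint8)
mk[:,:285]=0;mk[:,340:]=0;mk[:175]=0;mk[250:]=0
for y in(182,188,194,200,210,220,228,236):
    x=np.where(mk[y])[0];print(y,x.min() if len(x) else None,x.max() if len(x) else None)
print(proj(s,[[539.3,-207.5,z] for z in(62,96,144,192)]))
E
```

```text
eef_pos: [357.9, -104.3, 247.2]
[[207.48399812 209.25072156]] [[208.31236745 130.85990859]] [[297.90032261 236.10960074]]
side [[14, 8, 18, 50, 722], [62, 73, 19, 17, 268]]
top [[17, 53, 24, 23, 352]]
182 304 320
188 303 319
194 303 319
200 302 318
210 299 319
220 298 318
228 296 320
236 296 319
[[307.14369856 238.66069095]
 [308.31736395 224.51289167]
 [310.06512577 203.44243575]
 [311.92873751 180.97231812]]
```

```bash
python3 -c "
from rig import *
print(finish_job())"
```

```text
the job is handed in; nothing more can be done
None
```

The tower stands upright and centred in the chuck with the sleeve turned to its stop, and the lock arm was then swung to its stop; in the before-and-after pictures the other awards have not moved, and the job was handed in after about 22 s of robot time.

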